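Clear the tempering slab and open the cleaner jug

ROBOT

A 6-joint arm with a two-finger parallel gripper is mounted at the origin on the work surface. World frame = base frame: x ahead of the robot, y to its left, z up, the work surface at z = 0. Lengths are in m, angles in degrees, forces in N, time in s.
With the tool pointing down it reaches from about 0.4 to 0.825 m from the base axis. Payload 7 kg.
Tool frame: the origin (TCP) lies at the very end of the fingers, on their centre line; the grasp point (between the pads) lies 19 mm behind it; x points along the fingers, z is the direction in which the jaws open and shut, and the axes are right-handed (so a half turn about x gives the same grasp; the last joint's range is limited). The gripper opens to 88 mm and grips with 3 to 60 N. Pads are 19 mm wide; open, the fingers measure 130 mm over their backs; the gripper's body (78 mm by 193 mm) begins 47 mm behind the grasp point.
Start: joints at [-60.155, 20.546, 0.682, 0, -70.136, -16.507], TCP at [0.156, -0.657, 0.227] pointing down, gripper open.
Joint ranges: [-176.03, 176.03], [-82.01, 121.73], [-58.28, 71.71], [-173.87, 95.51], [-174.79, -0.11], [-173.66, 173.66]. Speed limits (degrees/s): [136.94, 136.94, 172.46, 180, 180, 180].

INTERFACE

Orientations are given as [roll, pitch, yaw] about the fixed x, y, z axes, in that order (R = Rz(yaw) Ry(pitch) Rx(roll)).
In Python, from plant import sensors, cams, workorder gives the robot as it stands. The module is installed in compiled form; this text tells all that it offers.
- The arm moves only by the shell command python3 -m handwheel 'ROWS' [OPENING] [FORCE]. ROWS is JSON, one flat list of numbers, 4 for each row, row after row: the shift along the tool's x, y, z in cm, then the turn about the tool's x in degrees. A call has exactly 10 rows; each row is the pose to reach, as a shift and turn from the pose commanded when the call began, along the tool's axes at that moment; what a row does not reach only later rows make up. A row lasts 1/8 s, in which the tool goes at most 62.5 mm and 10.7 degrees, less where a joint would pass 70% of its speed; a pose out of reach is approached as far as the arm can. A call with a gripper value outside its range is refused whole. OPENING is the finger opening in cm, from 0 to 8.76, set as the call begins (- or left out, the last holds). The fingers move at their own pace and stop on an object; FORCE is the grip in N (left out, the last holds). Time passes only in rows, so rows that repeat a pose let the fingers close, or fill a call up. It gives the time, the measured TCP pose, the force and the opening at its end, in the units of the state.
- sensors.get_state(): the state, without advancing time (a new reading comes with each control period).
- cams.capture(name): name is "side" or "top"; returns a dict with "image" (420x560x3 uint8, red, green, blue), "fov_y" (degrees; the focal length in pixels is half the picture's height over the tangent of half this angle, whatever the lens; pixels are square), "cx", "cy" (the principal point, pixels), "xyz" and "rotation" of the camera in the world. Camera axes: x right, y down, z forward; pixel columns grow to the right and rows downward; lengths in m; the calibration is good to about 2 mm. A picture is of the moment at which its call begins. There is no depth.
- workorder.close_job(): hands the job in, once; it reports no verdict.
The state is a dict: "time_s": time; "joints": joint angles; "qd": joint speeds; "joint_torque": joint torques, N m; "tcp_pos": TCP position; "eef_rot": TCP orientation; "contact_force": force on the tool from outside, world axes, zero at the start; "moment": the same for the moment, N m; "gripper_width": finger opening in m.
Only numpy, scipy, OpenCV 4.12 (cv2) and the standard library are available. Lean on these libraries where they do the work, as an engineer would, in place of code of your own. Each camera call takes 0.05 s, during which the arm holds its last target.

TASK

Clean down the marble slab: with the scraper block push all four loose bits of chocolate off the slab's end into the scrap pan (do not touch the bits with the gripper), then stand the scraper upright on the steel bench and let go of it. Then take the safety cap of the cleaner jug, press it down, twist it counter-clockwise until it is free, and lift it straight up; finish while holding the cap level in the gripper, still and well clear above the mouth of the jug, which stays standing in its place. Leave the other things on the bench undisturbed.

Things in the scene. Friction and masses are not known exactly. Their poses are not given: they have to be found in the camera images.
- slab: fixed marble slab, 200 mm (its x) by 300 mm (its y), top 30 mm above the bench; origin at bench level under its centre. Its +y end (150 mm from the centre) is the end where the scrap pan stands.
- pan: fixed open shallow aluminium scrap pan, 220 mm (its x) by 130 mm (its y), 24 mm high (6 mm lower than the slab's top), walls 3 mm, with a 12-16 mm flange on the sides away from the slab. It stands against the slab's +y end (2 mm gap), axes parallel to the slab's; origin at bench level under its centre, 217 mm from the slab's centre along slab y.
- chip1: loose bit of set chocolate on the slab, a 30 x 22 x 9 mm rectangle, 10 g; origin at the centre of its underside
- chip2: loose bit of set chocolate on the slab, a round drop 30 mm across, 10 mm high, 10 g; origin at the centre of its underside
- chip3: loose bit of set chocolate on the slab, a 26 x 26 x 9 mm square, 10 g; origin at the centre of its underside
- chip4: loose bit of set chocolate on the slab, a round drop 32 mm across, 9 mm high, 10 g; origin at the centre of its underside
- scraper: scraper block standing upright on the bench off the slab's -y end: white plastic with a steel blade strip on each long face. 140 mm long (its x), 30 mm thick at the foot (its y), 96 mm tall, 0.25 kg. Grip: its top, 56 to 96 mm above the foot, flat sides 24 mm apart (its y), 112 mm long. Either long face scrapes; stands by itself. Origin at the centre of the underside (blade edge), z up.
- jug: loose 2 litre cleaner jug of natural white plastic with a label, about 2 kg, 140 mm (its x) by 95 mm (its y), shoulder top 152 mm, neck at the -x end, carrying handle (top at 148 mm) towards +x. Origin at bench level under the middle of the body.
- mouth (a point): centre of the jug's mouth on the neck axis, at the height of the neck's top, 194 mm above the jug's foot; it stays with the jug (neck axis 32 mm from the jug's origin towards its -x)
- cap: grey ribbed push-and-turn safety cap on the neck, 54 mm across, 30 mm high, 45 g; origin at the centre of its lower rim, 176 mm above the jug's foot when seated (top at 206 mm), z up. Below the rim 18 mm are free down to a collar of the neck. Pressed down 3.5 mm or more and kept down, it turns counter-clockwise seen from above; after 0.9 rad (at most 2) it lifts straight off. Unpressed, or clockwise, it is locked.
- liner (a joint): spring liner inside the cap, in m: 0 when the cap is seated, grows to its stop at 0.005 as the cap is pressed down, -0.003 when the cap is off. The push needed is 3 N at first and 1.1 N more per mm, about 9 N at the stop.
- nib_jar: bystander: glass jar, diameter 70 mm, 95 mm tall, steel screw lid; origin at the middle of its underside
- low_jar: bystander: glass jar, diameter 74 mm, 70 mm tall, steel screw lid; origin at the middle of its underside
- spatula: bystander: white kitchen spatula lying flat, 250 mm long, up to 50 mm wide, 12 mm high; x runs from handle to blade; origin at the middle of its underside
- thermometer: bystander: pistol-shaped orange and black infrared thermometer lying on its side, 170 mm long, 40 mm high; origin at the middle of its underside
- mould: bystander: white praline mould 135 x 275 x 22 mm filled with round chocolates; origin at the middle of its underside
Not all that is in view belongs to the job. Of the things shaped like the cap, the grey one is meant.

How it is judged:
By the outcome, as a careful person would: the job done as asked, in the order asked, and still so for the second after the job is handed in, while the arm keeps its last pose, push and grip.
It also fails if it takes over 67 s, if anything falls off the work surface, if the arm or the gripper's body presses on something with over 40 N, if the wrist force passes 120 N, or if a joint passes its speed limit or range.

## Working session

There is one attempt and no reset: what is moved stays moved. The work goes in short steps, Python scripts to look and compute and a shell command to move; the robot and the scene stay as the last step left them, time stands still between calls to the robot, and variables do not carry over. Pictures are saved under pics/ and viewed, and the job is handed in when it is done.

```bash
mkdir -p pics; ls; python3 - <<'E'
from plant import sensors,cams
import cv2
print(sensors.get_state())
for n in("side","top"):
    c=cams.capture(n); cv2.imwrite(f"pics/{n}0.png",c["image"][:,:,::-1])
    print({k:v for k,v in c.items() if k!="image"})
E
```

```text
pics
{'time_s': 0.0, 'joints': array([-6.01544434e+01,  2.05935974e+01,  6.32807691e-01, -1.98096228e-02,
       -7.01356587e+01, -1.65069888e+01]), 'qd': array([-0.04709083,  0.06429413, -0.11897273,  0.02514959,  0.0013268 ,
       -0.00801122]), 'joint_torque': array([ 1.81842082e-03, -5.82716811e+01,  2.93071175e+01,  6.99735090e+00,
        6.83311999e-03, -1.44059295e-04]), 'tcp_pos': array([ 0.15558219, -0.65631538,  0.22559192]), 'eef_rot': array([  5.58043843,  89.9017697 , 108.91225931]), 'contact_force': array([-0.37241322,  0.2670817 ,  0.96133792]), 'moment': array([-0.01819865,  0.01033555,  0.03235957]), 'gripper_width': 0.08811428610474056}
{'fov_y': 49.60263426805462, 'cx': 282.3265229707738, 'cy': 212.82784392720166, 'xyz': array([-0.03737544,  0.5380219 ,  0.84220426]), 'rotation': array([-1.29408519e+02, -3.10771441e-02, -1.33278815e+02])}
{'fov_y': 46.351088075970104, 'cx': 279.47895202092747, 'cy': 208.5826447039568, 'xyz': array([ 0.29921656, -0.06273313,  1.56484809]), 'rotation': array([-169.58403025,    0.63481566,  -90.77150731])}
```

View pics/side0.png

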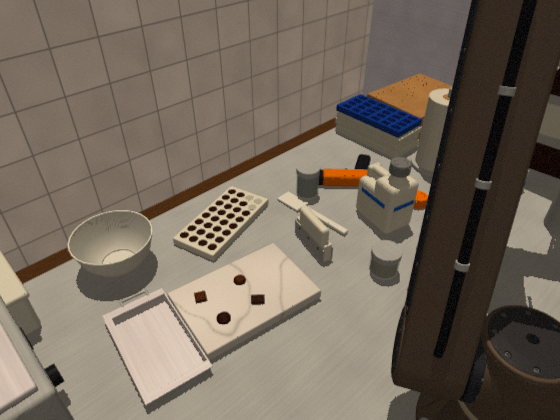

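View pics/top0.png

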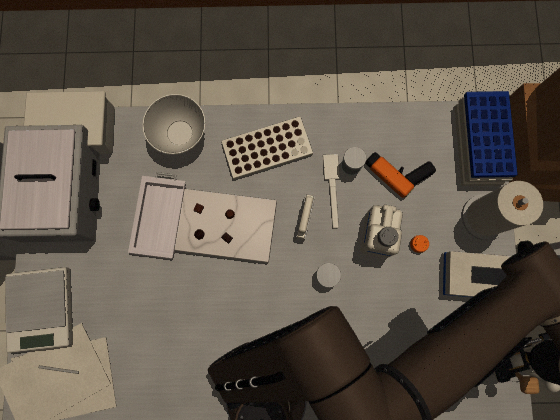

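The top view shows the slab around (228,226), the pan at (157,217), the scraper at (304,219), the jug at (384,230) with its grey cap at (388,236), and an orange decoy cap at (420,243). I'll enlarge both views.

```bash
cat > h.py <<'E'
import numpy as np,cv2
from scipy.spatial.transform import Rotation as R
from plant import sensors,cams,workorder
def cal(c):
    f=c["image"].shape[0]/2/np.tan(np.radians(c["fov_y"]/2))
    return f,R.from_euler('xyz',c["rotation"],degrees=True).as_matrix(),np.array(c["xyz"])
def p2w(c,u,v,z):
    f,M,t=cal(c); d=M@np.array([(u-c["cx"])/f,(v-c["cy"])/f,1]); return t+d*(z-t[2])/d[2]
def w2p(c,p):
    f,M,t=cal(c); q=M.T@(np.array(p)-t); return np.array([c["cx"]+f*q[0]/q[2],c["cy"]+f*q[1]/q[2]])
def crop(c,x0,y0,x1,y1,s,fn):
    im=c["image"][y0:y1,x0:x1,::-1]; im=cv2.resize(im,None,fx=s,fy=s,interpolation=cv2.INTER_CUBIC)
    for x in range((x0+9)//10*10,x1,10):
        cv2.line(im,((x-x0)*s,0),((x-x0)*s,10 if x%50==0 else 4),(0,255,0),1)
        if x%20==0: cv2.putText(im,str(x),((x-x0)*s-8,20),0,.35,(0,255,0),1)
    for y in range((y0+9)//10*10,y1,10):
        cv2.line(im,(0,(y-y0)*s),(6,(y-y0)*s),(0,255,0),1)
        if y%20==0: cv2.putText(im,str(y),(8,(y-y0)*s+4),0,.35,(0,255,0),1)
    cv2.imwrite(fn,im)
E
python3 - <<'E'
from h import *
c=cams.capture("top"); crop(c,120,165,280,275,5,"pics/t1.png"); crop(c,280,140,440,260,5,"pics/t2.png")
s=cams.capture("side"); crop(s,290,140,430,280,4,"pics/s1.png");crop(s,90,230,330,400,3,"pics/s2.png")
E
```

```text
(no output)
```

View pics/t1.png

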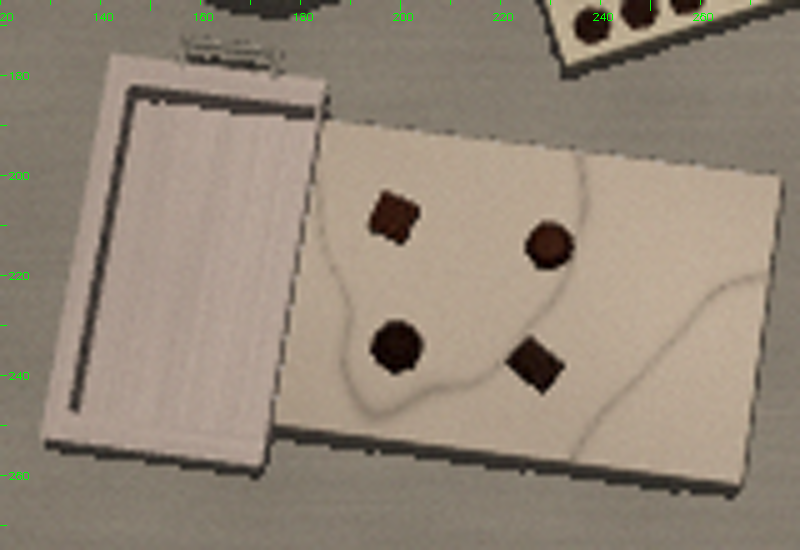

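View pics/t2.png

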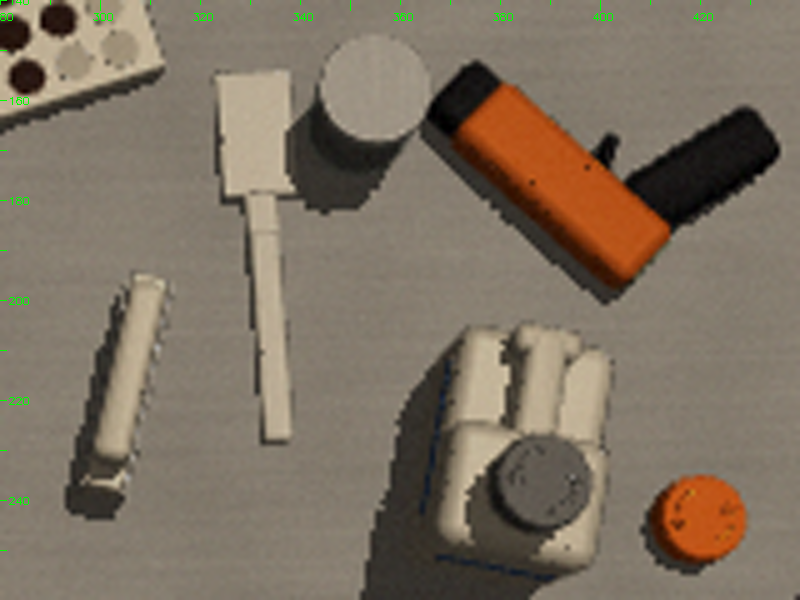

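View pics/s1.png

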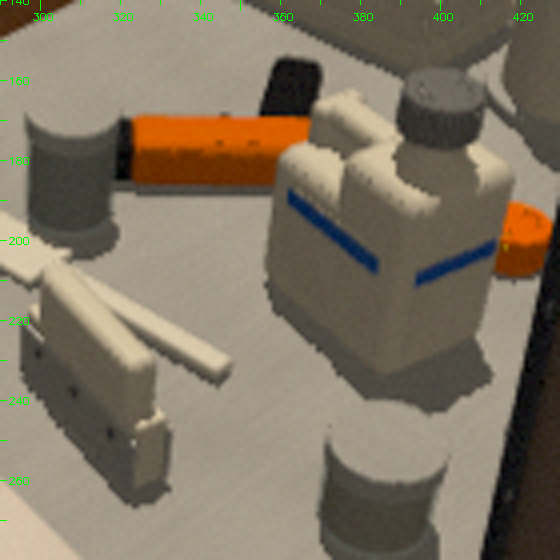

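View pics/s2.png

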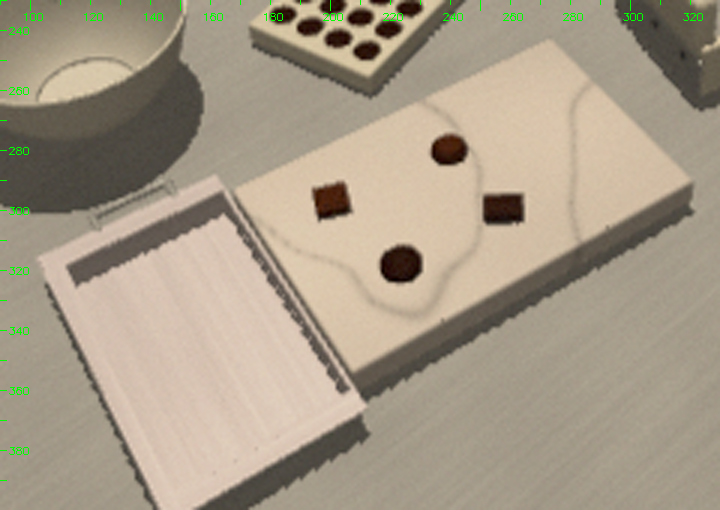

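```bash
python3 - <<'E'
from h import *
np.set_printoptions(precision=4,suppress=True)
c=cams.capture("top"); s=cams.capture("side")
P=[p2w(c,*q,.03)[:2] for q in[(184.6,188.8),(276,200.5),(267.5,262),(175,250)]]
S=[p2w(s,*q,.03)[:2] for q in[(90+235/3,230+188/3),(90+552/3,230+40/3),(90+692/3,230+185/3),(90+352/3,230+375/3)]]
for Q in(P,S):
  print(np.array(Q), 'c',np.mean(Q,0),[np.linalg.norm(Q[i]-Q[(i+1)%4]).round(4) for i in range(4)],'yaw of y axis',[np.degrees(np.arctan2(*(a-b)[::-1])).round(2) for a,b in((Q[0],Q[1]),(Q[3],Q[2]))])
for n,q,q2 in[('c3',(198.7,208.5),(200.5,296.7)),('c2',(229.7,214),(239.5,279.5)),('c4',(199,234.5),(223.3,317.5)),('c1',(227,237.5),(257.5,299.5))]:
  print(n,p2w(c,*q,.0395)[:2],p2w(s,*q2,.036)[:2])
a=[p2w(c,*q,.096)[:2] for q in[(309.6,195.3),(302.2,231.5)]]
print('scraper',a,np.mean(a,0),np.linalg.norm(a[0]-a[1]),np.degrees(np.arctan2(*(a[0]-a[1])[::-1])))
b=[p2w(s,*q,.096)[:2] for q in[(302,207),(326,231)]]
print('scr side',b,np.mean(b,0))
print('cap',p2w(c,388.3,235.3,.206),p2w(s,401,162,.206))
print('jug handle', p2w(c,388.5,206,.148))
for n,q,z in[('nib',(354,158),.095),('low',(328,275),.07),('ocap',(420,243),.03),('spat end',(335,228),.01),('spat blade',(330,155),.01)]: print(n,p2w(c,*q,z))
E
```

```text
[[ 0.6509  0.2544]
 [ 0.608  -0.0388]
 [ 0.4127 -0.0099]
 [ 0.4544  0.2803]] c [0.5315 0.1215] [np.float64(0.2963), np.float64(0.1974), np.float64(0.2932), np.float64(0.1982)] yaw of y axis [np.float64(81.67), np.float64(81.82)]
[[ 0.6508  0.2525]
 [ 0.6058 -0.0384]
 [ 0.4108 -0.007 ]
 [ 0.4543  0.2844]] c [0.5304 0.1229] [np.float64(0.2944), np.float64(0.1975), np.float64(0.2946), np.float64(0.199)] yaw of y axis [np.float64(81.21), np.float64(81.5)]
c3 [0.5841 0.2063] [0.5851 0.2077]
c2 [0.5649 0.1079] [0.5649 0.1097]
c4 [0.5011 0.204 ] [0.5029 0.2056]
c1 [0.4903 0.116 ] [0.4898 0.1183]
scraper [array([ 0.6093, -0.1427]), array([ 0.4981, -0.1177])] [ 0.5537 -0.1302] 0.11401153386525585 -12.6928833981338
scr side [array([ 0.6057, -0.1391]), array([ 0.4983, -0.1149])] [ 0.552 -0.127]
cap [ 0.4689 -0.3527  0.206 ] [ 0.4673 -0.3539  0.206 ]
jug handle [ 0.5626 -0.3703  0.148 ]
nib [ 0.7255 -0.2833  0.095 ]
low [ 0.368  -0.1937  0.07  ]
ocap [ 0.4652 -0.488   0.03  ]
spat end [ 0.5194 -0.2259  0.01  ]
spat blade [ 0.7616 -0.2177  0.01  ]
```

```bash
cat >> h.py <<'E'
def go(x,y,z,yaw):
    """shift cm in tool axes and turn deg so that TCP at xyz and jaw axis at yaw(mod 180)"""
    s=sensors.get_state(); M=R.from_euler('xyz',s["eef_rot"],degrees=True).as_matrix()
    d=M.T@(np.array([x,y,z])-s["tcp_pos"])*100
    cur=np.degrees(np.arctan2(M[1,2],M[0,2])); t=-((yaw-cur+90)%180-90)
    print("t",round(s["time_s"],2),"tcp",s["tcp_pos"].round(4),"xaxis",M[:,0].round(3),"jaw",cur.round(2),"j",s["joints"].round(1),"w",round(s["gripper_width"],4),"F",s["contact_force"].round(1))
    print("ROW",d.round(2),"turn",round(t,1))
E
python3 - <<'E'
from h import *
go(.5525,-.1285,.27,77.5); go(.5525,-.1285,.064,77.5)
E
```

```text
t 0.3 tcp [ 0.1557 -0.6566  0.2262] xaxis [-0.     0.001 -1.   ] jaw 103.34 j [-60.2  20.6   0.7  -0.  -70.1 -16.5] w 0.0881 F [ 0.4 -0.2 -0.6]
ROW [ -4.36 -50.8   42.24] turn 25.8
t 0.3 tcp [ 0.1557 -0.6566  0.2262] xaxis [-0.     0.001 -1.   ] jaw 103.34 j [-60.2  20.6   0.7  -0.  -70.1 -16.5] w 0.0881 F [ 0.4 -0.2 -0.6]
ROW [ 16.24 -50.8   42.22] turn 25.8
```

```bash
python3 -m handwheel '[-5,0,0,0, -6,-4,3,3, -6,-8.5,7,6, -6,-13,10.8,9, -6,-17.5,14.6,12, -6,-22,18.3,15, -6,-26.5,22,18, -6,-31,25.8,21, -6,-35.5,29.5,24, -6,-39,32.4,25.8]' 8.76 40
python3 - <<'E'
from h import *
go(.5525,-.1285,.27,77.5); go(.5525,-.1285,.064,77.5)
E
```

```text
time_s: 1.55
tcp_pos: [0.4615, -0.2496, 0.2869]
eef_rot: [-80.3, 90.0, -2.8]
contact_force: [-0.3, -0.6, -1.2]
gripper_width: 0.0875
t 1.55 tcp [ 0.4615 -0.2496  0.2869] xaxis [ 0.001 -0.    -1.   ] jaw 77.52 j [ -7.    4.2 -12.6  -0.  -73.2 -95.5] w 0.0875 F [-0.3 -0.6 -1.2]
ROW [ 1.69 -6.27 13.79] turn 0.0
t 1.55 tcp [ 0.4615 -0.2496  0.2869] xaxis [ 0.001 -0.    -1.   ] jaw 77.52 j [ -7.    4.2 -12.6  -0.  -73.2 -95.5] w 0.0875 F [-0.3 -0.6 -1.2]
ROW [22.29 -6.26 13.79] turn 0.0
```

```bash
python3 -m handwheel '[0,-2,4.5,0, 0,-4,9,0, 1,-6,13,0, 1.7,-6.27,13.8,0, 5,-6.27,13.8,0, 8,-6.27,13.8,0, 11,-6.27,13.8,0, 13.5,-6.27,13.8,0, 13.5,-6.27,13.8,0, 13.5,-6.27,13.8,0]'
python3 - <<'E'
from h import *
go(.5525,-.1285,.064,77.5)
c=cams.capture("top"); crop(c,250,150,400,260,5,"pics/t3.png"); c=cams.capture("side"); crop(c,250,130,400,290,4,"pics/s3.png")
E
```

```text
time_s: 2.8
tcp_pos: [0.5519, -0.1307, 0.1527]
eef_rot: [-93.6, 89.9, -16.1]
contact_force: [-0.5, 0.2, 1.1]
gripper_width: 0.0876
t 2.8 tcp [ 0.5519 -0.1307  0.1527] xaxis [ 0.001 -0.    -1.   ] jaw 77.53 j [   6.5   13.9  -19.1    0.   -57.  -108.9] w 0.0876 F [-0.5  0.2  1.1]
ROW [ 8.87 -0.    0.23] turn 0.0
```

View pics/t3.png

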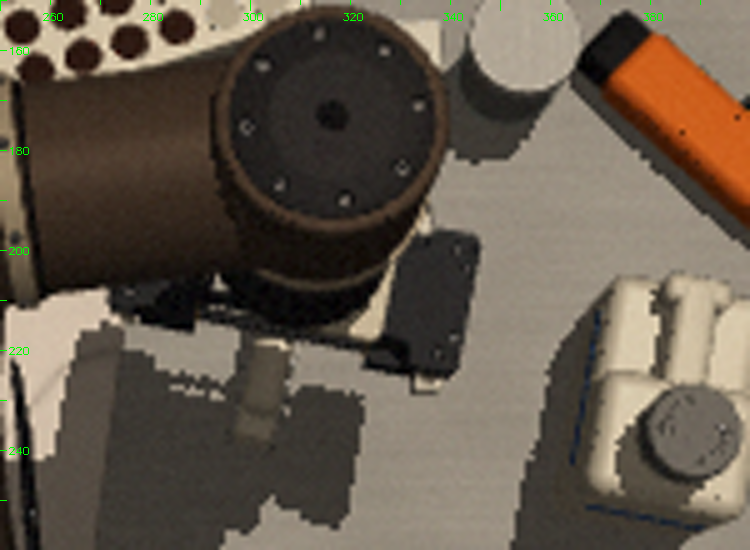

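View pics/s3.png

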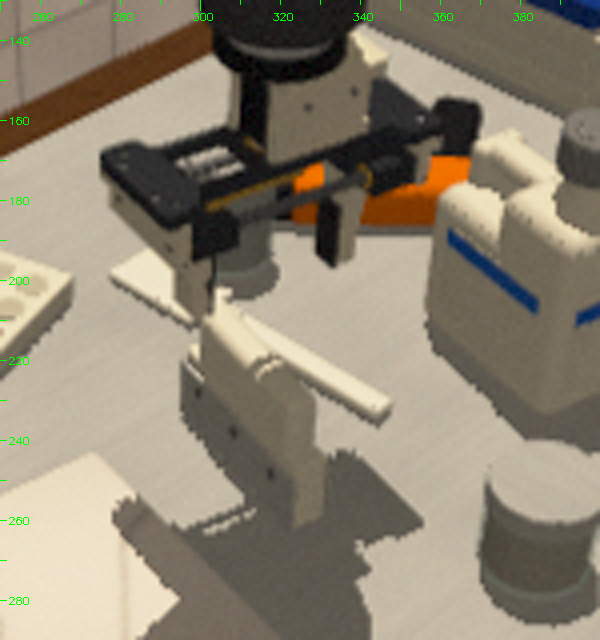

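The side view shows the two fingers straddling the scraper's grip at about (195,300) and (340,250). I'll go down and close.

```bash
python3 -m handwheel '[2.5,0,0.1,0, 5,0,0.2,0, 7,0,0.2,0, 8.4,0,0.2,0, 8.85,0,0.2,0, 8.85,0,0.2,0, 8.85,0,0.2,0, 8.85,0,0.2,0, 8.85,0,0.2,0, 8.85,0,0.2,0]' 6 40
python3 -m handwheel '[0,0,0,0, 0,0,0,0, 0,0,0,0, 0,0,0,0, 0,0,0,0, 0,0,0,0, 0,0,0,0, 0,0,0,0, 0,0,0,0, 0,0,0,0]' 0 40
python3 - <<'E'
from h import *
go(.5525,-.1285,.064,77.5)
c=cams.capture("side"); crop(c,250,130,400,290,4,"pics/s4.png")
E
```

```text
time_s: 4.15
tcp_pos: [0.5519, -0.1284, 0.0632]
eef_rot: [-72.1, 90.0, 5.5]
contact_force: [0.4, 0.0, -0.6]
gripper_width: 0.06
time_s: 5.4
tcp_pos: [0.5518, -0.1284, 0.063]
eef_rot: [102.9, 90.0, -179.6]
contact_force: [0.2, -0.0, -1.0]
gripper_width: 0.0235
t 5.4 tcp [ 0.5518 -0.1284  0.063 ] xaxis [-0. -0. -1.] jaw 77.54 j [   6.7   19.6  -24.8   -0.   -45.6 -109.2] w 0.0235 F [ 0.2 -0.  -1. ]
ROW [-0.1  -0.07  0.  ] turn 0.0
```

View pics/s4.png

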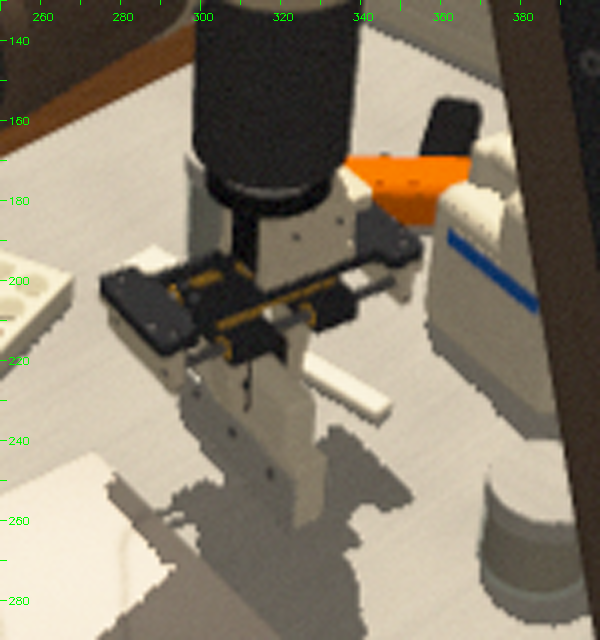

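```bash
python3 - <<'E'
from h import *
go(.520,.0483,.13,81.6);go(.520,.0483,.094,81.6)
th=np.radians(81.6); e=.1635+.0; print(.531+np.cos(th)*e,.1225+np.sin(th)*e)
E
```

```text
t 5.45 tcp [ 0.5518 -0.1283  0.063 ] xaxis [-0.  0. -1.] jaw 77.53 j [   6.7   19.6  -24.8   -0.   -45.6 -109.2] w 0.0238 F [ 0.5 -0.  -2.9]
ROW [-6.7   6.92 16.56] turn -4.1
t 5.45 tcp [ 0.5518 -0.1283  0.063 ] xaxis [-0.  0. -1.] jaw 77.53 j [   6.7   19.6  -24.8   -0.   -45.6 -109.2] w 0.0238 F [ 0.5 -0.  -2.9]
ROW [-3.1   6.92 16.56] turn -4.1
0.5548845751699544 0.28424602643944863
```

```bash
python3 -m handwheel '[-2.5,0,0,0, -5.5,0.3,1,0, -6.7,2,5,-1, -6.7,4,9.5,-2, -6.7,6,14,-3, -6.7,6.92,16.56,-4.1, -6.7,6.92,16.56,-4.1, -5.5,6.92,16.56,-4.1, -4.5,6.92,16.56,-4.1, -4,6.92,16.56,-4.1]'
python3 - <<'E'
from h import *
go(.520,.0483,.094,81.6)
c=cams.capture("top"); crop(c,120,165,320,275,4,"pics/t5.png"); c=cams.capture("side"); crop(c,90,180,350,400,3,"pics/s5.png")
E
```

```text
time_s: 6.7
tcp_pos: [0.5195, 0.0473, 0.1017]
eef_rot: [122.1, 89.9, -156.4]
contact_force: [0.2, -0.3, -0.9]
gripper_width: 0.0235
t 6.7 tcp [0.5195 0.0473 0.1017] xaxis [-0.002 -0.001 -1.   ] jaw 81.56 j [  26.8   13.1  -28.    -0.   -49.  -125.2] w 0.0235 F [ 0.2 -0.3 -0.9]
ROW [ 0.77 -0.04  0.11] turn -0.0
```

View pics/s5.png

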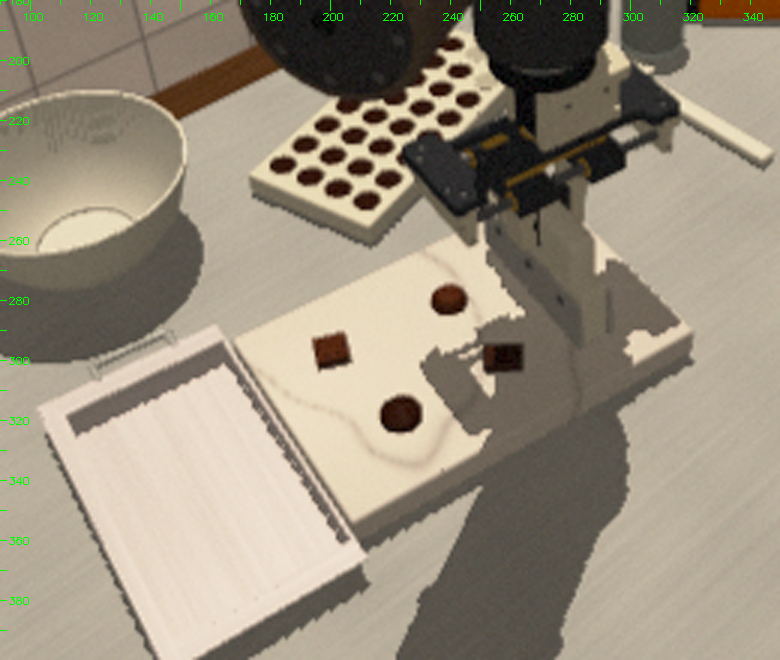

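View pics/t5.png

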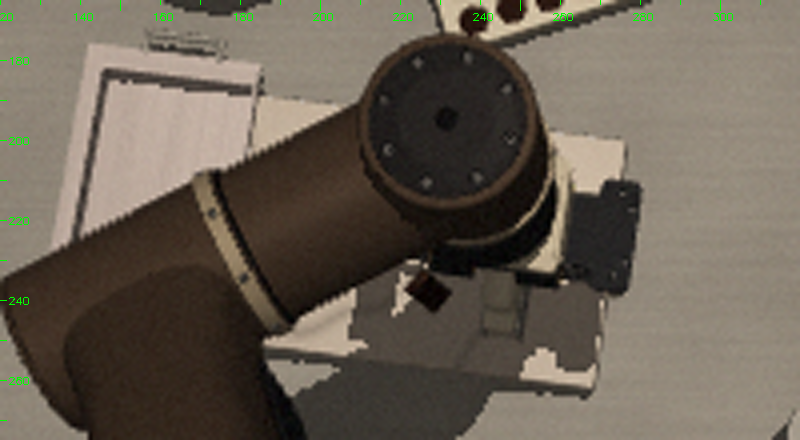

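```bash
python3 -m handwheel '[0.4,0,0.1,0, 0.7,0,0.2,0, 0.7,0,0.6,0, 0.7,0,1.5,0, 0.7,0,2.7,0, 0.7,0,4.0,0, 0.7,0,5.3,0, 0.7,0,6.6,0, 0.7,0,7.9,0, 0.7,0,9.0,0]'
python3 - <<'E'
from h import *
go(.5538,.2778,.094,81.6)
c=cams.capture("side"); crop(c,90,180,350,400,3,"pics/s6.png")
E
```

```text
time_s: 8.05
tcp_pos: [0.5332, 0.1382, 0.096]
eef_rot: [128.2, 90.0, -150.1]
contact_force: [-1.6, -0.5, -1.2]
gripper_width: 0.0243
t 8.05 tcp [0.5332 0.1382 0.096 ] xaxis [-0. -0. -1.] jaw 81.65 j [  34.9   16.   -24.8   -0.   -49.2 -133.3] w 0.0243 F [-1.6 -0.5 -1.2]
ROW [ 2.000e-01 -1.000e-02  1.411e+01] turn 0.1
```

View pics/s6.png

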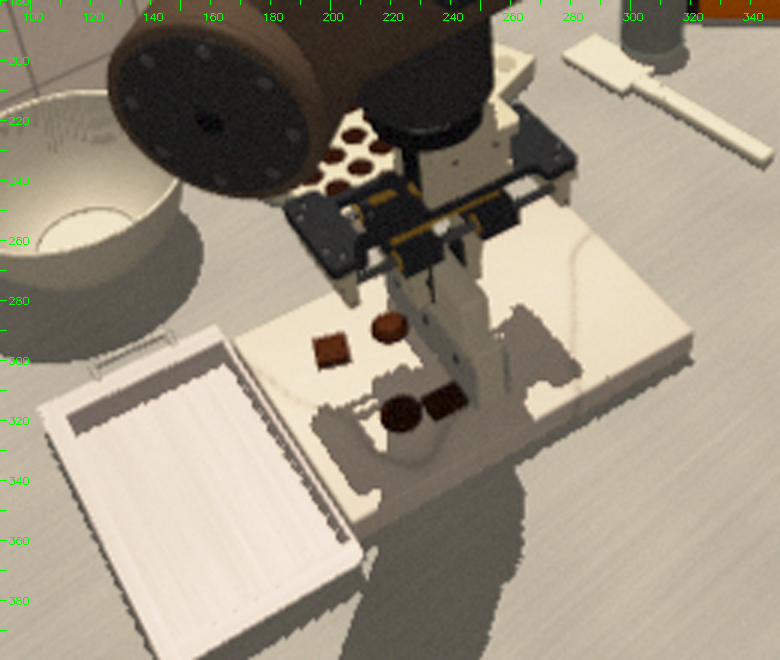

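```bash
python3 -m handwheel '[0.1,0,0.5,0, 0.15,0,1.4,0, 0.15,0,2.5,0, 0.15,0,3.6,0, 0.15,0,4.7,0, 0.15,0,5.8,0, 0.15,0,6.8,0, 0.15,0,7.8,0, 0.15,0,8.8,0, 0.15,0,9.6,0]'
python3 - <<'E'
from h import *
go(.5538,.2778,.094,81.6)
c=cams.capture("side"); crop(c,90,180,350,400,3,"pics/s7.png")
E
```

```text
time_s: 9.35
tcp_pos: [0.5472, 0.233, 0.0946]
eef_rot: [-29.6, 90.0, 52.1]
contact_force: [-0.0, -0.6, -2.4]
gripper_width: 0.0239
t 9.35 tcp [0.5472 0.233  0.0946] xaxis [ 0.  0. -1.] jaw 81.64 j [  41.9   19.7  -19.4   -0.   -50.9 -140.2] w 0.0239 F [-0.  -0.6 -2.4]
ROW [ 0.06 -0.    4.53] turn 0.0
```

View pics/s7.png

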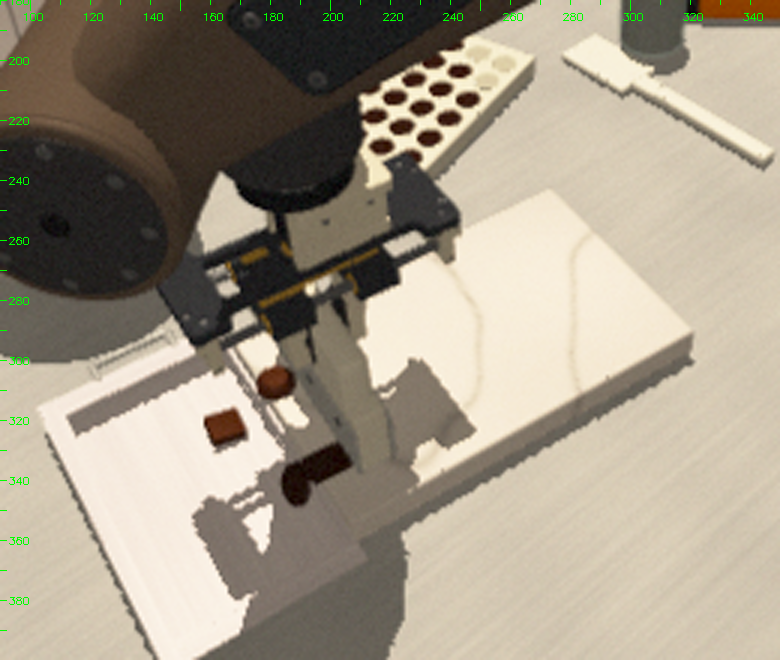

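```bash
python3 -m handwheel '[0,0,0.7,0, 0,0,1.5,0, 0,0,2.3,0, 0,0,3.1,0, 0,0,3.9,0, 0,0,4.6,0, 0,0,5.3,0, 0,0,5.8,0, 0,0,6,0, 0,0,6,0]'
python3 - <<'E'
from h import *
go(.5538,.2778,.094,81.6)
c=cams.capture("side"); crop(c,90,180,350,400,3,"pics/s8.png")
c=cams.capture("top"); crop(c,120,165,320,275,4,"pics/t8.png")
E
```

```text
time_s: 10.65
tcp_pos: [0.5557, 0.2916, 0.0944]
eef_rot: [135.7, 90.0, -142.7]
contact_force: [0.1, 0.3, -1.9]
gripper_width: 0.0238
t 10.65 tcp [0.5557 0.2916 0.0944] xaxis [-0. -0. -1.] jaw 81.64 j [  45.5   22.5  -15.    -0.   -52.5 -143.8] w 0.0238 F [ 0.1  0.3 -1.9]
ROW [ 0.04 -0.01 -1.39] turn 0.0
```

View pics/s8.png

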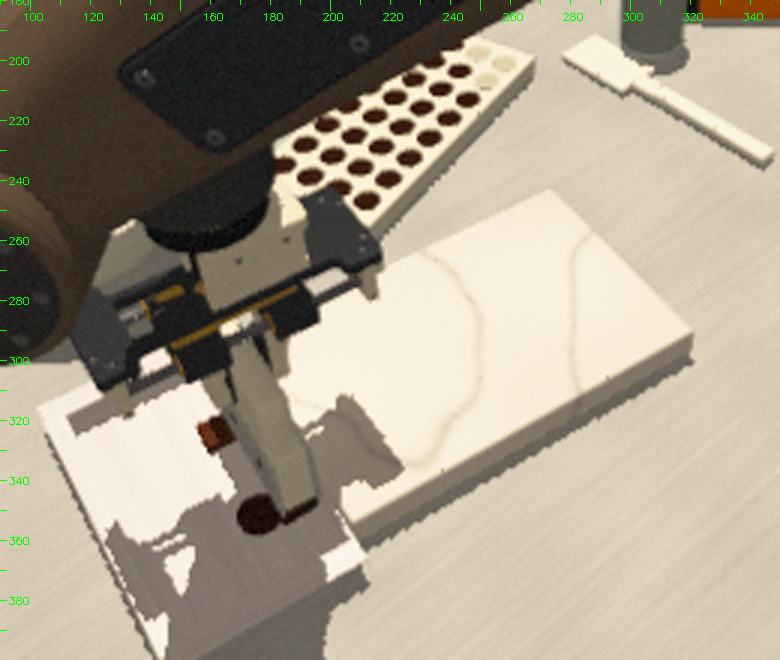

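View pics/t8.png

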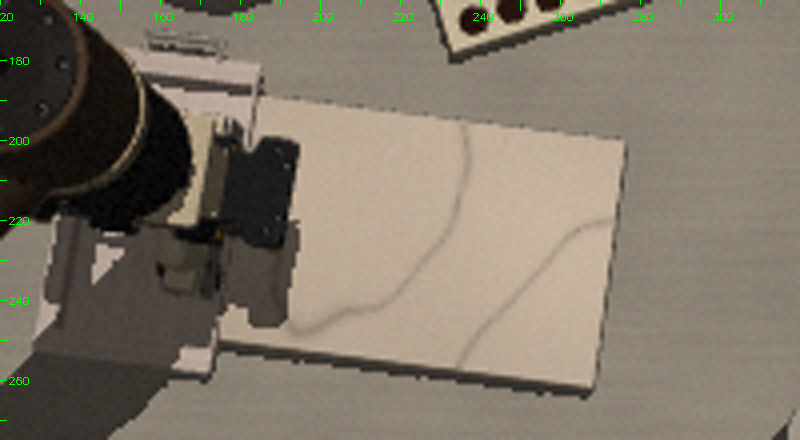

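```bash
python3 -m handwheel '[-1,0,0,0, -2.5,0,0,0, -4.5,0,0,0, -5,0,-2,0, -5,0,-5,0, -5,0,-9,0, -5,0,-14,0, -5,0,-19,0, -5,0,-23,0, -5,0,-25,0]'
python3 - <<'E'
from h import *
go(.5518,-.1284,.0645,77.5)
c=cams.capture("side"); crop(c,90,230,290,400,4,"pics/s9.png")
c=cams.capture("top"); crop(c,120,165,320,275,4,"pics/t9.png")
E
```

```text
time_s: 12.0
tcp_pos: [0.5177, 0.041, 0.1443]
eef_rot: [110.3, 89.9, -168.3]
contact_force: [-0.1, 0.7, -2.2]
gripper_width: 0.0244
t 12.0 tcp [0.5177 0.041  0.1443] xaxis [-0.001 -0.    -1.   ] jaw 81.49 j [  26.2   10.1  -25.4   -0.   -54.6 -124.7] w 0.0244 F [-0.1  0.7 -2.2]
ROW [  7.98  -5.89 -16.25] turn 4.0
```

View pics/s9.png

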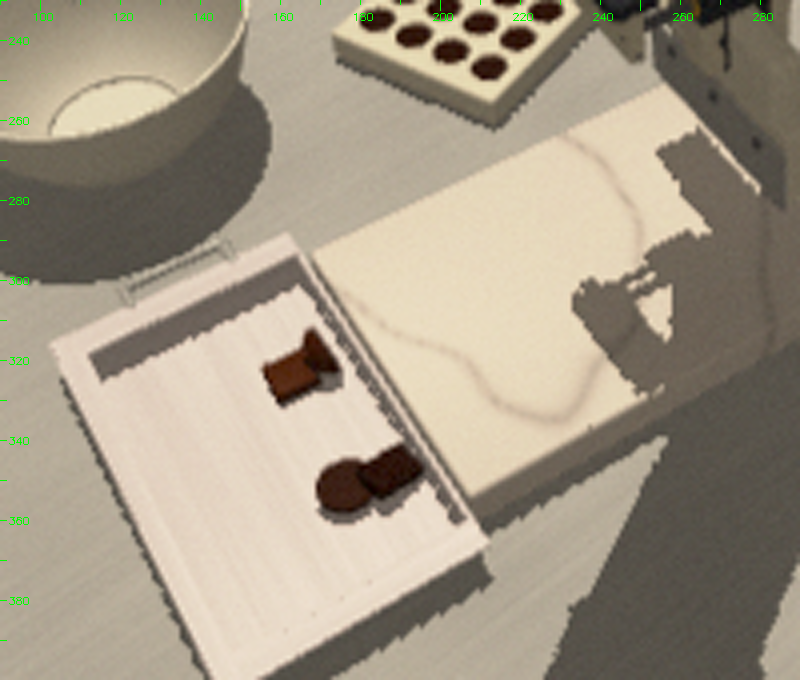

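View pics/t9.png

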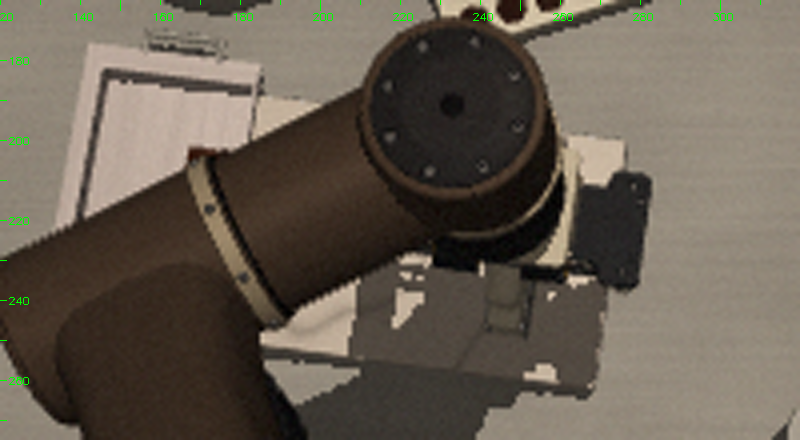

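All four bits now lie in the pan, at about (158,322), (170,318), (174,352) and (187,347), and the slab is clear. Next the scraper goes back to its old spot on the bench.

```bash
python3 -m handwheel '[0,-1.5,-4,1, 0,-3.3,-9,2, 0,-5,-14,3.5, 0,-5.89,-16.25,4, 0,-5.89,-16.25,4, 2.5,-5.89,-16.25,4, 5,-5.89,-16.25,4, 6.6,-5.89,-16.25,4, 7.3,-5.89,-16.25,4, 7.3,-5.89,-16.25,4]'
python3 - <<'E'
from h import *
go(.5518,-.1284,.0635,77.5)
E
```

```text
time_s: 13.35
tcp_pos: [0.5542, -0.1247, 0.0715]
eef_rot: [122.5, 90.0, -159.8]
contact_force: [-0.4, -0.2, -1.8]
gripper_width: 0.0238
t 13.35 tcp [ 0.5542 -0.1247  0.0715] xaxis [-0. -0. -1.] jaw 77.67 j [   7.1   19.1  -24.1    0.   -46.8 -109.4] w 0.0238 F [-0.4 -0.2 -1.8]
ROW [ 0.8   0.15 -0.41] turn 0.2
```

```bash
python3 -m handwheel '[0.3,0,0,0, 0.5,0,0,0, 0.65,0,0,0, 0.75,0,0,0, 0.82,0,0,0, 0.86,0,0,0, 0.86,0,0,0, 0.86,0,0,0, 0.86,0,0,0, 0.86,0,0,0]'
```

```text
time_s: 14.6
tcp_pos: [0.5541, -0.125, 0.063]
eef_rot: [-143.4, 90.0, -65.7]
contact_force: [-0.8, 0.2, -2.1]
gripper_width: 0.0238
```

```bash
python3 -m handwheel '[0.05,0,0,0, 0.1,0,0,0, 0.1,0,0,0, 0.1,0,0,0, 0.1,0,0,0, 0.1,0,0,0, 0.1,0,0,0, 0.1,0,0,0, 0.1,0,0,0, 0.1,0,0,0]'
python3 - <<'E'
from h import *
c=cams.capture("side"); crop(c,250,130,400,290,4,"pics/s10.png"); go(.554,-.125,.062,77.5)
E
```

```text
time_s: 15.85
tcp_pos: [0.5541, -0.1251, 0.0629]
eef_rot: [-99.7, 90.0, -22.1]
contact_force: [-3.6, 0.7, 8.0]
gripper_width: 0.0238
t 15.9 tcp [ 0.5542 -0.1251  0.0629] xaxis [ 0.001 -0.    -1.   ] jaw 77.65 j [   7.    19.7  -24.6    0.   -45.6 -109.4] w 0.0238 F [-4.2  0.6  7.4]
ROW [0.09 0.02 0.01] turn 0.2
```

View pics/s10.png

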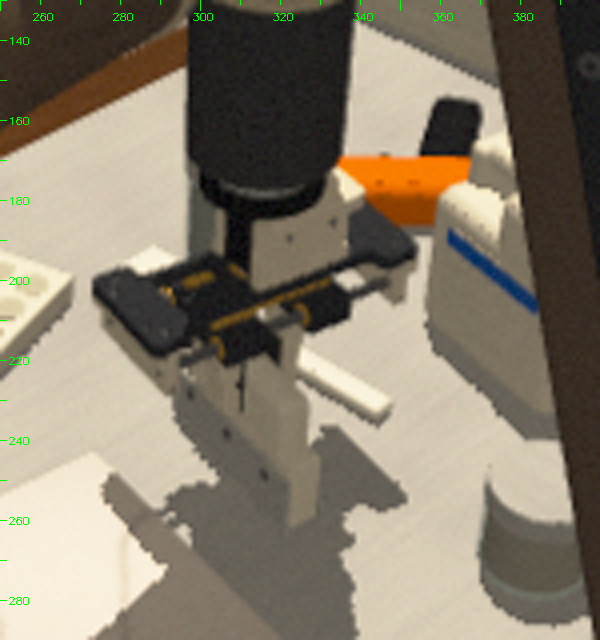

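The scraper is standing on the bench, with about 8 N of contact. I'll release it and rise.

```bash
python3 -m handwheel '[0,0,0,0, 0,0,0,0, 0,0,0,0, 0,0,0,0, 0,0,0,0, 0,0,0,0, 0,0,0,0, -1,0,0,0, -2.5,0,0,0, -4.5,0,0,0]' 8 40
python3 -m handwheel '[-4,0,0,0, -8,0,0,0, -12,0,0,0, -16,0,0,0, -19,0,0,0, -20,0,0,0, -20,0,0,0, -20,0,0,0, -20,0,0,0, -20,0,0,0]' 8.76
python3 - <<'E'
from h import *
go(.468,-.3533,.27,77.5); go(.468,-.3533,.173,77.5)
c=cams.capture("side"); cv2.imwrite("pics/s11.png",c["image"][:,:,::-1])
E
```

```text
time_s: 17.15
tcp_pos: [0.5541, -0.1251, 0.1083]
eef_rot: [-99.6, 90.0, -22.0]
contact_force: [-0.1, 0.3, 0.5]
gripper_width: 0.0799
time_s: 18.4
tcp_pos: [0.5539, -0.125, 0.3062]
eef_rot: [106.4, 89.9, -175.9]
contact_force: [-0.0, -0.2, 0.3]
gripper_width: 0.0876
t 18.4 tcp [ 0.5539 -0.125   0.3062] xaxis [-0.001 -0.    -1.   ] jaw 77.64 j [   7.     8.1   -5.7   -0.   -76.3 -109.4] w 0.0876 F [-0.  -0.2  0.3]
ROW [  3.63   3.5  -24.14] turn 0.1
t 18.4 tcp [ 0.5539 -0.125   0.3062] xaxis [-0.001 -0.    -1.   ] jaw 77.64 j [   7.     8.1   -5.7   -0.   -76.3 -109.4] w 0.0876 F [-0.  -0.2  0.3]
ROW [ 13.33   3.49 -24.13] turn 0.1
```

View pics/s11.png

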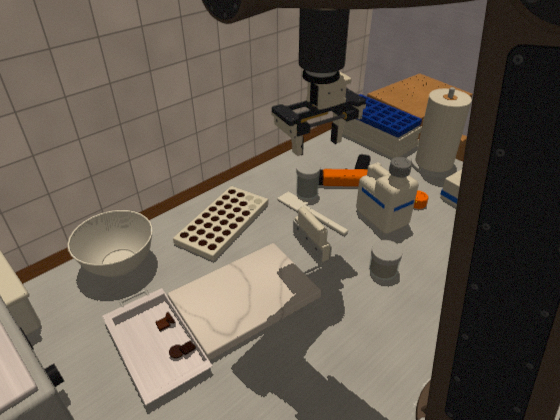

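The scraper stands at (313,232), the chips are in the pan, and the cap sits at (401,166). I'll move over the cap.

```bash
python3 -m handwheel '[0,0.5,-3.5,0, 0,1.2,-8.5,0, 0,2,-13.5,0, 0.5,2.8,-18.5,0, 1,3.3,-22.5,0, 2,3.5,-24.1,0, 3.6,3.5,-24.1,0, 5,3.5,-24.1,0, 5,3.5,-24.1,0, 5,3.5,-24.1,0]'
python3 - <<'E'
from h import *
go(.468,-.3533,.173,77.5)
c=cams.capture("side"); crop(c,330,80,470,220,4,"pics/s12.png")
c=cams.capture("top"); crop(c,310,170,450,290,5,"pics/t12.png")
E
```

```text
time_s: 19.7
tcp_pos: [0.4689, -0.3524, 0.2574]
eef_rot: [-121.3, 90.0, -43.6]
contact_force: [-0.7, -1.0, -0.0]
gripper_width: 0.0876
t 19.7 tcp [ 0.4689 -0.3524  0.2574] xaxis [ 0. -0. -1.] jaw 77.71 j [-17.8  11.2  -8.2   0.  -70.6 -84.5] w 0.0876 F [-0.7 -1.  -0. ]
ROW [ 8.44  0.07 -0.1 ] turn 0.2
```

View pics/s12.png

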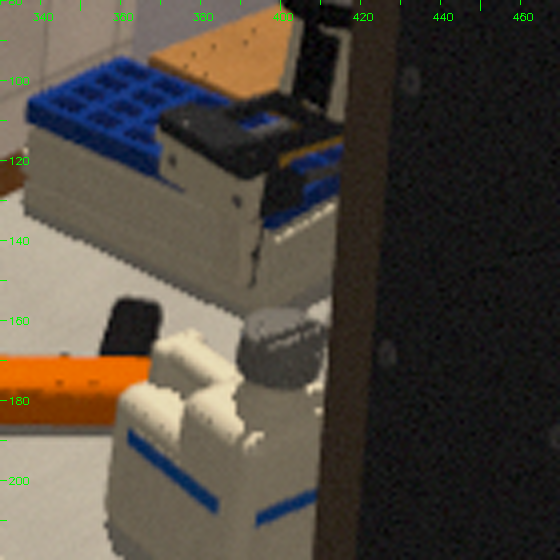

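View pics/t12.png

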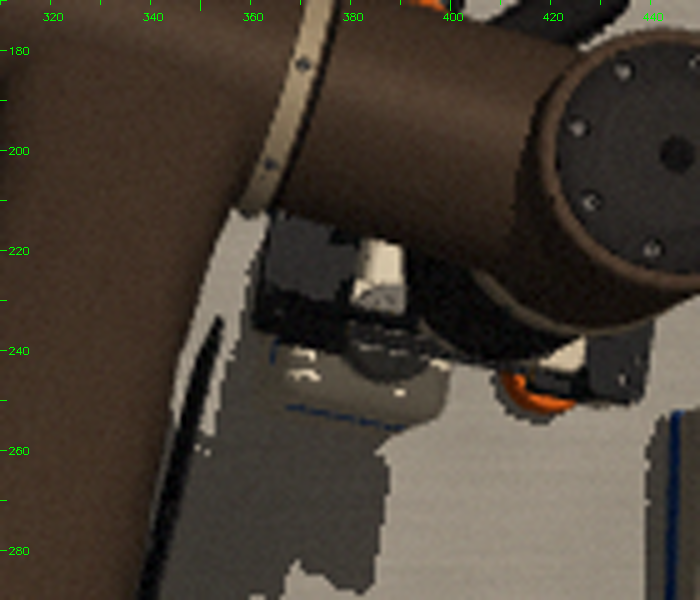

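```bash
python3 -m handwheel '[2,0,-0.1,0, 4,0.07,-0.1,0, 6,0.07,-0.1,0, 7.3,0.07,-0.1,0, 8.1,0.07,-0.1,0, 8.4,0.07,-0.1,0, 8.4,0.07,-0.1,0, 8.4,0.07,-0.1,0, 8.4,0.07,-0.1,0, 8.4,0.07,-0.1,0]' 8.76 20
python3 -m handwheel '[0,0,0,0, 0,0,0,0, 0,0,0,0, 0,0,0,0, 0,0,0,0, 0,0,0,0, 0,0,0,0, 0,0,0,0, 0,0,0,0, 0,0,0,0]' 5 20
python3 - <<'E'
from h import *
go(.468,-.3533,.173,77.5)
print(sensors.get_state()["moment"])
c=cams.capture("side"); crop(c,330,80,470,220,4,"pics/s13.png")
c=cams.capture("top"); crop(c,310,170,450,290,5,"pics/t13.png")
E
```

```text
time_s: 21.05
tcp_pos: [0.4675, -0.3538, 0.1732]
eef_rot: [-99.7, 90.0, -22.0]
contact_force: [0.6, 0.8, -0.1]
gripper_width: 0.0873
time_s: 22.3
tcp_pos: [0.4674, -0.3539, 0.173]
eef_rot: [167.3, 90.0, -115.1]
contact_force: [-0.4, -2.8, -0.4]
gripper_width: 0.0542
t 22.3 tcp [ 0.4674 -0.3539  0.173 ] xaxis [-0. -0. -1.] jaw 77.64 j [-18.   14.6 -15.2   0.  -60.3 -84.3] w 0.0542 F [-0.4 -2.8 -0.4]
ROW [-0.   -0.05  0.07] turn 0.1
[-1.05228375  0.11586855 -0.00279664]
```

View pics/s13.png

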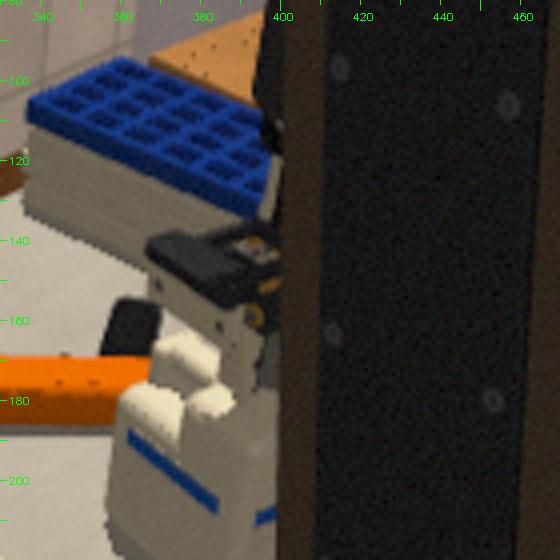

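View pics/t13.png

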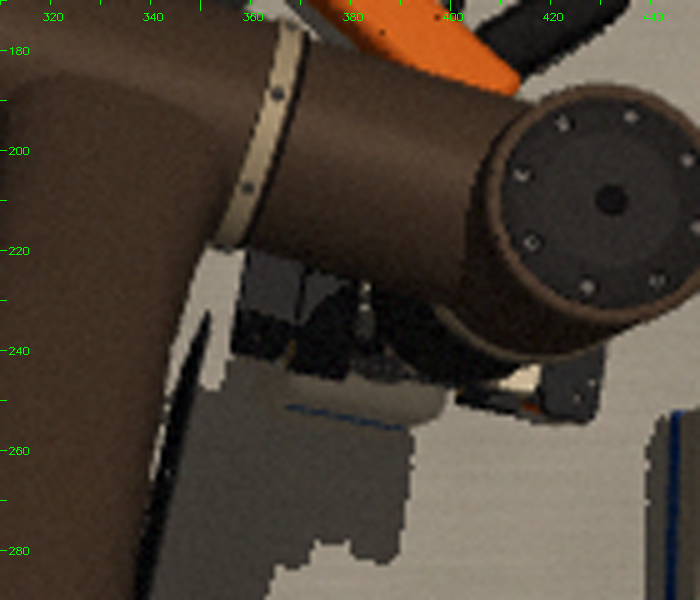

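```bash
python3 -m handwheel '[0,0,-0.05,0, 0,0,-0.1,0, 0.1,0,-0.1,0, 0.2,0,-0.1,0, 0.3,0,-0.1,0, 0.4,0,-0.1,0, 0.5,0,-0.1,0, 0.5,0,-0.1,0, 0.5,0,-0.1,0, 0.5,0,-0.1,0]' 5 40
python3 - <<'E'
from h import *
go(.468,-.3533,.168,77.5)
print(sensors.get_state()["moment"])
E
```

```text
time_s: 23.65
tcp_pos: [0.4674, -0.3547, 0.1686]
eef_rot: [-94.0, 90.0, -16.4]
contact_force: [-0.1, 4.7, 8.1]
gripper_width: 0.0537
t 23.65 tcp [ 0.4674 -0.3547  0.1686] xaxis [ 0.001 -0.    -1.   ] jaw 77.65 j [-18.1  14.8 -15.5  -0.  -59.7 -84.2] w 0.0537 F [-0.1  4.7  8.1]
ROW [ 0.06 -0.03  0.15] turn 0.2
[1.68763297 0.29590049 0.00831723]
```

```bash
python3 -m handwheel '[0.05,0,0.06,0, 0.07,0,0.06,-4, 0.07,0,0.06,-12, 0.07,0,0.06,-21, 0.07,0,0.06,-30, 0.07,0,0.06,-39, 0.07,0,0.06,-48, 0.07,0,0.06,-57, 0.07,0,0.06,-66, 0.07,0,0.06,-72]'
python3 - <<'E'
from h import *
go(.4674,-.3542,.168,150)
print(sensors.get_state()["moment"])
c=cams.capture("side"); crop(c,330,80,470,240,4,"pics/s14.png")
c=cams.capture("top"); crop(c,310,170,450,290,5,"pics/t14.png")
E
```

```text
time_s: 24.9
tcp_pos: [0.4684, -0.3552, 0.1686]
eef_rot: [169.4, 89.8, -40.7]
contact_force: [-0.1, -1.0, 7.7]
gripper_width: 0.0537
t 24.9 tcp [ 0.4684 -0.3552  0.1686] xaxis [ 0.003 -0.002 -1.   ] jaw 149.9 j [-18.1  14.8 -15.5   0.1 -59.5 -12.1] w 0.0537 F [-0.1 -1.   7.7]
ROW [ 0.06 -0.04  0.14] turn -0.1
[ 0.08957955 -0.13770807 -0.06143525]
```

View pics/s14.png

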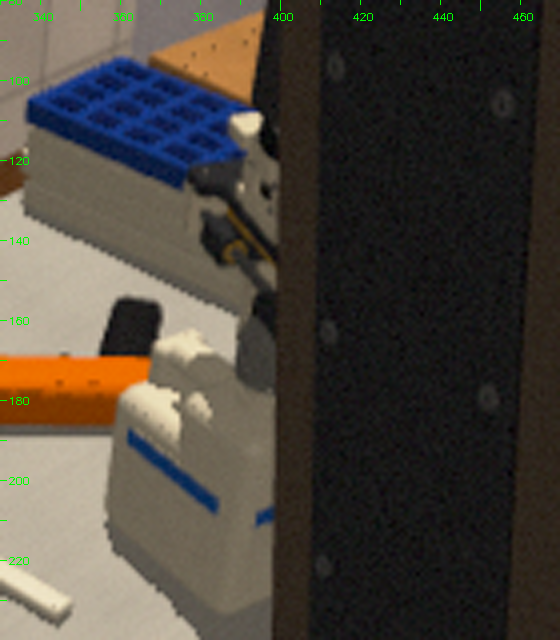

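View pics/t14.png

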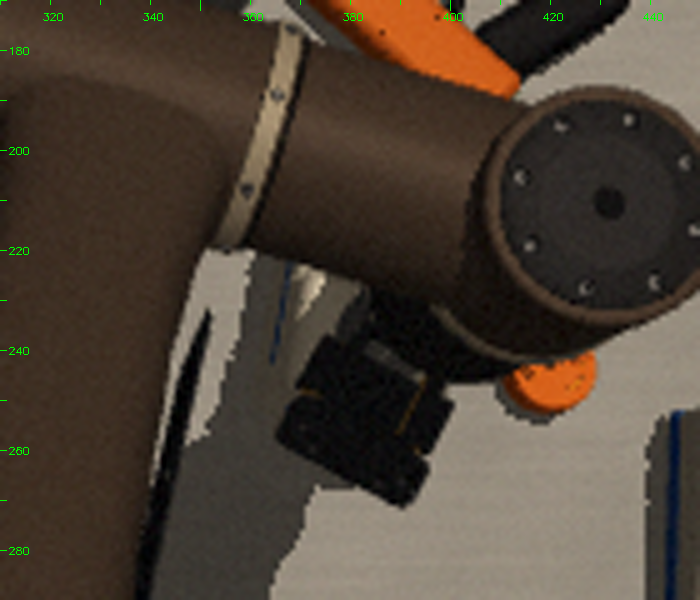

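```bash
python3 -m handwheel '[0,0,0,-5, 0,0,0,-10, 0,0,0,-15, 0,0,0,-15, 0,0,0,-15, -0.2,0,0,-15, -0.5,0,0,-15, -0.8,0,0,-15, -1.0,0,0,-15, -1.0,0,0,-15]'
python3 - <<'E'
from h import *
go(.4674,-.3542,.168,165)
print(sensors.get_state()["moment"])
c=cams.capture("side"); crop(c,330,80,470,240,4,"pics/s15.png")
E
```

```text
time_s: 26.25
tcp_pos: [0.4672, -0.3541, 0.1769]
eef_rot: [-12.4, 90.0, 152.3]
contact_force: [1.2, -0.6, -0.9]
gripper_width: 0.0537
t 26.25 tcp [ 0.4672 -0.3541  0.1769] xaxis [-0.  0. -1.] jaw 164.63 j [-18.1  14.4 -14.8  -0.  -60.8   2.7] w 0.0537 F [ 1.2 -0.6 -0.9]
ROW [ 0.89  0.   -0.02] turn -0.4
[-0.39652787 -0.44653908 -0.03175932]
```

View pics/s15.png

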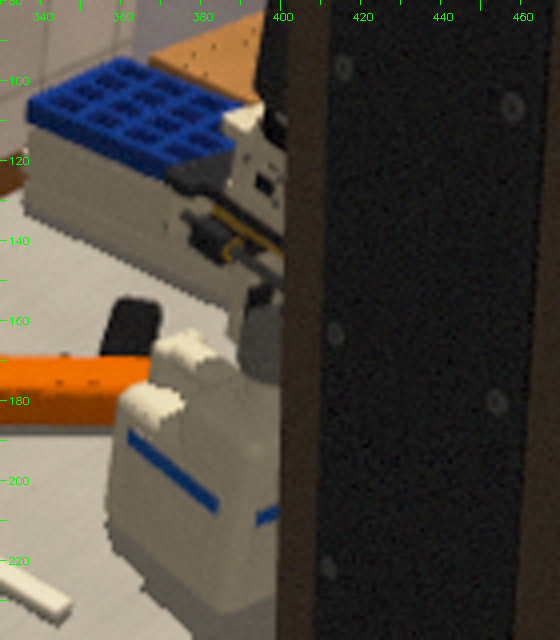

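```bash
python3 -m handwheel '[-0.3,0,0,0, -0.7,0,0,0, -1.2,0,0,0, -1.8,0,0,0, -2.4,0,0,0, -3,0,0,0, -3.6,0,0,0, -4.2,0,0,0, -4.6,0,0,0, -4.6,0,0,0]'
python3 - <<'E'
from h import *
go(.4674,-.3542,.32,165)
print(sensors.get_state()["moment"])
c=cams.capture("side"); crop(c,330,80,470,240,4,"pics/s16.png")
E
```

```text
time_s: 27.55
tcp_pos: [0.4675, -0.3542, 0.2236]
eef_rot: [173.0, 90.0, -22.4]
contact_force: [-0.1, -0.7, -1.4]
gripper_width: 0.054
t 27.55 tcp [ 0.4675 -0.3542  0.2236] xaxis [ 0.001 -0.    -1.   ] jaw 164.64 j [-18.1  12.4 -11.1   0.  -66.5   2.7] w 0.054 F [-0.1 -0.7 -1.4]
ROW [-9.64 -0.    0.  ] turn -0.4
[0.01520229 0.11246503 0.04717147]
```

View pics/s16.png

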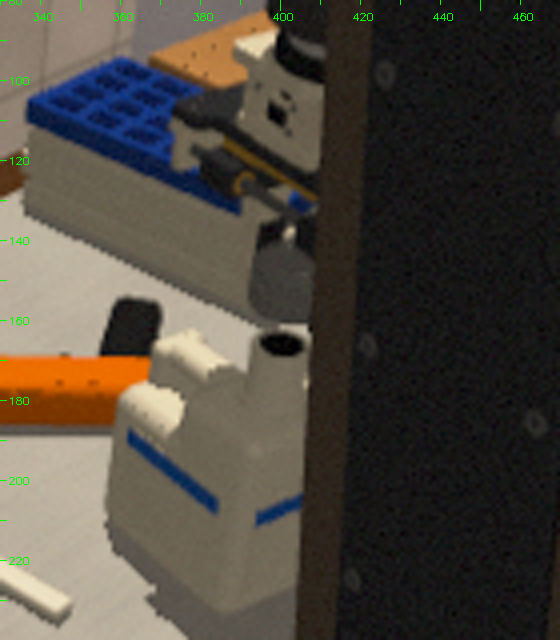

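The cap is off: the jug's open mouth shows at (401,166) and the jug still stands in place. I'll lift further and settle.

```bash
python3 -m handwheel '[-0.8,0,0,0, -1.8,0,0,0, -2.8,0,0,0, -3.8,0,0,0, -4.8,0,0,0, -5.6,0,0,0, -6.2,0,0,0, -6.5,0,0,0, -6.5,0,0,0, -6.5,0,0,0]'
python3 -m handwheel '[0,0,0,0, 0,0,0,0, 0,0,0,0, 0,0,0,0, 0,0,0,0, 0,0,0,0, 0,0,0,0, 0,0,0,0, 0,0,0,0, 0,0,0,0]'
python3 - <<'E'
from h import *
go(.4674,-.3542,.32,165)
c=cams.capture("side"); cv2.imwrite("pics/s17.png",c["image"][:,:,::-1])
crop(c,330,40,470,240,3,"pics/s17c.png")
c=cams.capture("top"); cv2.imwrite("pics/t17.png",c["image"][:,:,::-1])
E
```

```text
time_s: 28.85
tcp_pos: [0.4672, -0.3541, 0.2879]
eef_rot: [-12.8, 90.0, 151.9]
contact_force: [0.0, 0.8, -1.0]
gripper_width: 0.054
time_s: 30.1
tcp_pos: [0.4673, -0.3542, 0.2883]
eef_rot: [-92.9, 90.0, 71.8]
contact_force: [0.2, 0.3, -0.0]
gripper_width: 0.0539
t 30.1 tcp [ 0.4673 -0.3542  0.2883] xaxis [ 0.  0. -1.] jaw 164.64 j [-18.1  10.3  -5.3  -0.  -74.4   2.7] w 0.0539 F [ 0.2  0.3 -0. ]
ROW [-3.17  0.   -0.01] turn -0.4
```

View pics/s17.png

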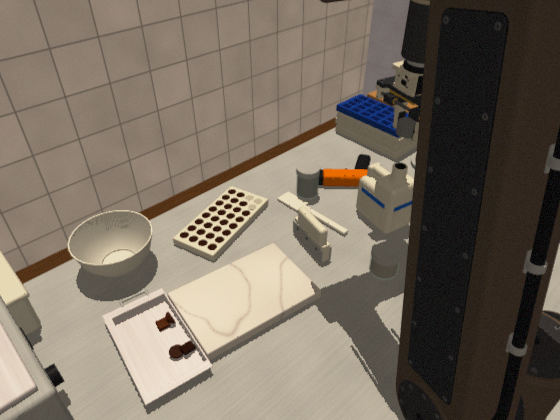

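View pics/s17c.png

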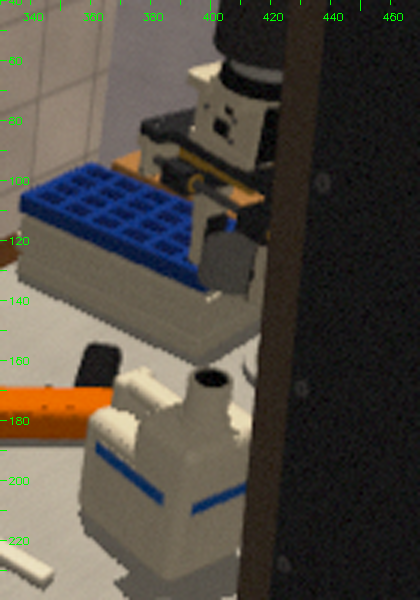

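View pics/t17.png

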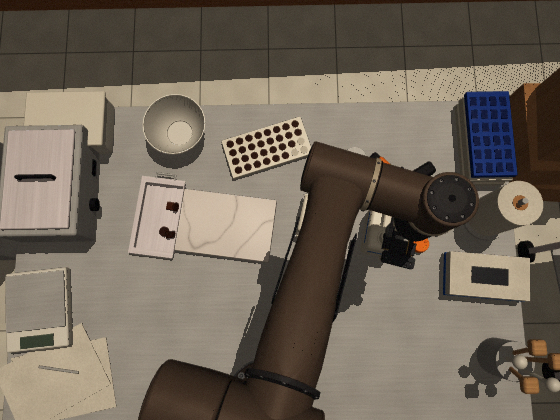

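```bash
python3 - <<'E'
from h import *
print(np.abs(sensors.get_state()["qd"]).max()); print(workorder.close_job()); print(sensors.get_state()["time_s"])
E
```

```text
0.06363585387888167
the job is handed in; nothing more can be done
None
the job is handed in; nothing more can be done
```

The job is done and handed in at about 30 s of the 67 s allowed; the hand-in gave no verdict.

- **Chocolate:** One sweep of the scraper, in three pushes along the slab, moved all four bits off the end. The last pictures show all four inside the pan and the slab clean. At least one bit leans on its neighbour, but all four lie inside the walls.
- **Scraper:** It stands upright and released on the bench, about 4 mm from where it started.
- **Cap:** I pressed it down about 4.4 mm, with the wrist reading about 8 N, and turned it 87° counter-clockwise. It then lifted off with no resistance. It is now held level and still about 95 mm above the mouth.
- **Jug and bystanders:** The jug still stands in its place. In the last pictures the mould, spatula, nib jar and thermometer look unmoved, though the arm hid part of the thermometer. The low jar was in the arm's shadow and half hidden, so I could only check it roughly.
- **Sideways push on the cap:** While gripping and pressing it I measured up to about 5 N sideways. I corrected that before turning the cap, and no later reading disagreed.

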